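# Spin-check a skate truck and hold it up level

### The arm

A 6-joint arm with a two-finger parallel gripper is mounted at the origin on the work surface. World frame = base frame: x ahead of the robot, y to its left, z up, the work surface at z = 0. Lengths are in m, angles in rad, forces in N, time in s.
With the tool pointing down it reaches from about 0.275 to 0.875 m from the base axis. Payload 12.5 kg.
Tool frame: the origin (TCP) lies on the centre line of the jaws, within the pads' length; the fingertips stand r.finger_overhang ahead of it and the grasp point (between the pads) lies 3 mm ahead of it (r.finger_overhang is the distance from the TCP to the fingertips, in m); z points along the fingers, y is the line along which they close (so a half turn about z gives the same grasp; the last joint's range is limited). The gripper opens to 85 mm and grips with 20 to 120 N. Pads are 22 mm wide; open, the fingers measure 114 mm over their backs; the gripper's body (76 mm by 85 mm) begins 54 mm behind the grasp point. The pads swing forward as they close: fully open they stand 13 mm farther back than shut.
Start: joints at [1.128, 0.351, 1.652, -0, 1.139, -0.085], TCP at [0.193, 0.515, 0.253] pointing down, gripper open.
Joint ranges: [-2.75, 2.75], [-0.79, 2.1], [0.01, 2.65], [-1.57, 4.71], [0.07, 3.14], [-2.87, 2.87]. Speed limits (rad/s): [2.22, 2.22, 2.79, 3.14, 3.14, 3.14].

### API

Orientations are given as a unit quaternion [x, y, z, w].
In Python, from cell import r, optics gives the robot as it stands. The module is installed in compiled form; this text tells all that it offers. Calls block until the motion is done:
- r.move_to(position, orientation): joint-space move of the TCP to a pose.
- r.move_linear(position, rot=None, vel=0.15): straight line of the TCP; rot=None keeps the orientation; vel is the mean speed in m/s.
- r.set_joints(angles): joint-space move.
- r.set_gripper(opening, squeeze=None): opening from 0.0 (shut) to 1.0 (fully open); squeeze is the grip in N (None keeps the last); returns when the fingers have stopped.
- r.sleep(seconds).
- r.inverse_kinematics(position, orientation): joint angles nearest the present ones, or None.
- optics.get_image(name): name is "scene" or "top" or "wrist"; returns a dict with "pixels" (420x560x3 uint8, red, green, blue), "depth" (420x560 float32, m along the optical axis (not along the pixel's ray), 0 where there is no reading), "fx", "fy", "cx", "cy" (pixels), "camera_from_world" (4x4, takes a point from world to camera coordinates); the wrist camera has in their place "mount" (4x4, takes a point from camera to tool coordinates, whose origin is the TCP and whose axes are the flange's). Camera axes: x right, y down, z forward; pixel columns grow to the right and rows downward; lengths in m; the calibration is good to about 2 mm. A picture is of the moment at which its call begins: read the wrist's pose just before it.
A pose or a line that the arm cannot do raises r.PlanningError and nothing moves.
- r.hand_in(): hands the job in; it is judged then, once.
Readings, each from a call of its own:
- r.current_t(): time.
- r.current_q(): joint angles.
- r.current_qvel(): joint speeds.
- r.current_effort(): joint torques, N m.
- r.current_tool_pos(): TCP position.
- r.current_ee_rot(): TCP orientation.
- r.current_contact_force(): force on the tool from outside, world axes, zero at the start.
- r.current_torque(): the same for the moment, N m.
- r.current_opening(): opening from 0.0 (shut) to 1.0 (fully open).
- r.current_finger_force(): force on a finger pad.
Only numpy, scipy, OpenCV 4.12 (cv2) and the standard library are available. Lean on these libraries where they do the work, as an engineer would, in place of code of your own. Each camera call takes 0.05 s, during which the arm holds its last target. There are 200 camera calls.

### The job

The roller-skate truck sitting in the bench stand has just had its cleaned bearings fitted. While it sits in the stand, spin each of its two wheels by hand through at least one full turn to see that they run free, then take the truck by the cushions in its middle, lift it straight up about 10 cm and hold it there above the stand, still and level, for two seconds. Finish with the truck still held in the air, and leave everything else on the table where it is.

Things in the scene. Friction and masses are not known exactly. Their poses are not given: they have to be found in the camera images.
- truck: loose quad-skate truck, 0.44 kg, sitting in the stand: aluminium T casting, 168 mm axle, a wheel at each end, 88 mm between the wheels' inner faces. Origin: middle of the axle, 55 mm above the table in the stand; y along the axle, z up, x towards its pivot nose, which reaches 57 mm out, its top 4 mm above the axle. The casting's arms are 18 mm wide, 16 mm high
- cushion (a point): middle of the truck's white cushion stack, 32 mm above the axle: grip here. Upright and round, 32 mm across, from 12 to 46 mm above the axle; on it a steel washer 34 mm across, a nut and a bolt that ends 62 mm above the axle. There is room for open fingers across the axle (truck x); spread along the axle they would meet the wheels
- wheel_left_hub (a point): centre of the wheel at the truck's +y end, 60 mm from the truck's middle: a hard tread 62 mm in diameter, 32 mm wide, axis along the truck's y; its top is 31 mm above this point, 86 mm above the table
- wheel_right_hub (a point): centre of the wheel at the truck's -y end, same wheel, 60 mm from the middle
- wheel_left (a joint): turn of the left wheel in rad, 0 at the start, no stops; positive when the top of the wheel goes towards the truck's +x. Runs free: brushed along the top of its tread by a fingertip it coasts on for some seconds. Pressing down on a wheel with more than about 7 N tips the truck out of its far saddle
- wheel_right (a joint): turn of the right wheel in rad, 0 at the start, same sense
- stand: grey steel stand bolted to the table: base 120 x 84 x 10 mm, two upright U saddles open at the top, 8 mm thick, 34 mm either side of the middle along y; the truck's arms lie in them with 1.5 mm play each side. Saddle floor 47 mm, horn tops 63 mm above the table. Origin: middle of its underside; same axes as the truck at the start
- loose_wheel: bystander, leave alone: loose skate wheel lying flat on the table, 62 mm across, 32 mm high; origin at the middle of its underside
- dish: bystander, leave alone: round steel dish of loose bearings, 90 mm across, 22 mm high; origin at the middle of its underside
- skate_tool: bystander, leave alone: flat yellow plastic three-armed skate tool, about 110 x 95 mm, 15 mm high; origin under its hub
- puller: bystander, leave alone: red anodized T-shaped bearing puller lying flat, 125 mm long along its x, cross handle 86 mm, 20 mm high; origin under its shaft
- jar: bystander, leave alone: brown glass jar with a tin lid, 72 mm across, 105 mm high; origin at the middle of its underside
- oil: bystander, leave alone: small white oil bottle, 34 mm across, 95 mm high; origin at the middle of its underside
- bare_hanger: bystander, leave alone: bare truck casting without wheels or cushions lying on the table, 168 mm long, 24 mm high; origin in the middle of its axle, 12 mm above the table

How it is judged:
On the way, in this order (a step that is already met when the one before it is completed fails the run):
1. each wheel has made at least one full turn, either way, with the truck still in the stand ((value of joint wheel_left above 6.28 rad or value of joint wheel_left below -6.28 rad) and (value of joint wheel_right above 6.28 rad or value of joint wheel_right below -6.28 rad) and z of truck in the frame of stand below 0.065 m and horizontal distance between truck and stand below 0.012 m), for 0.1 s.
2. the truck is held by its cushions in the fingers above the stand, lifted 6 to 16 cm, level and still, for a second (z of truck in the frame of stand between 0.115 and 0.215 m and horizontal distance between truck and stand below 0.05 m and angle between truck's own z axis and vertical below 0.14 rad and linear speed of truck below 0.025 m/s and angular speed of truck below 0.25 rad/s and contact force between truck and the fingers above 1 N and distance between the grasp point and cushion below 0.035 m and contact force between truck and stand below 0.1 N), for 1 s.
At the end, for the whole second after the job is handed in: the truck hangs in the fingers, gripped within 35 mm of the middle of its cushions with over 1 N, 60 to 160 mm above its seat, within 50 mm sideways of the stand, within 8 degrees of level, below 25 mm/s and 0.25 rad/s, clear of the stand; each bystander within 30 mm of its place (all of step 2 and distance of each of loose_wheel, dish, skate_tool, puller, jar, oil, bare_hanger from where it was at the start of the episode below 0.03 m); the arm keeps its last pose, push and grip.
It fails at once if the truck is tipped by more than 20 degrees (angle between truck's own z axis and vertical above 0.35 rad).
It fails at once if a bystander is pushed more than 30 mm from its place (distance of any of loose_wheel, dish, skate_tool, puller, jar, oil, bare_hanger from where it was at the start of the episode above 0.03 m).
It also fails if it takes over 48 s, if anything falls off the work surface, if the arm or the gripper's body presses on something with over 40 N, if the wrist force passes 120 N, or if a joint passes its speed limit or range.

## Working session

There is one attempt and no reset: what is moved stays moved. The work goes in short steps, each a Python script; the robot and the scene stay as the last script left them, time stands still between calls to the robot, and variables do not carry over. Pictures are saved under pics/ and viewed, at most 10 in all, crops included, and the job is handed in when it is done.

```bash
mkdir -p pics; python3 - <<'E'
from cell import r, optics
import cv2,numpy as np
print(r.current_t(), r.finger_overhang, r.current_ee_rot(), r.current_tool_pos())
for n in("scene","top"):
    d=optics.get_image(n); cv2.imwrite(f"pics/{n}0.png",d["pixels"][:,:,::-1]); np.savez(f"{n}0.npz",**d)
    print(n,d["fx"],d["cx"],d["cy"],d["camera_from_world"].round(3).tolist())
E
```

```text
0.0 0.022 [ 1.77946930e-01  9.84039899e-01 -5.83685301e-04 -1.64613203e-04] [0.19245605 0.51489272 0.2527247 ]
scene 419.38675634430797 281.9112387941219 209.65566197628388 [[0.421, 0.907, 0.004, -0.214], [0.549, -0.251, -0.797, -0.244], [-0.722, 0.338, -0.604, 1.727], [0.0, 0.0, 0.0, 1.0]]
top 509.689905520651 269.7931060092063 216.29639471000914 [[0.027, -1.0, 0.003, -0.014], [-0.985, -0.027, -0.168, 0.525], [0.168, 0.001, -0.986, 1.551], [0.0, 0.0, 0.0, 1.0]]
```

View pics/top0.png

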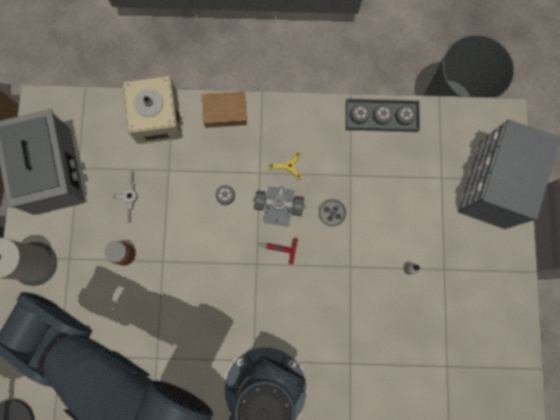

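View pics/scene0.png

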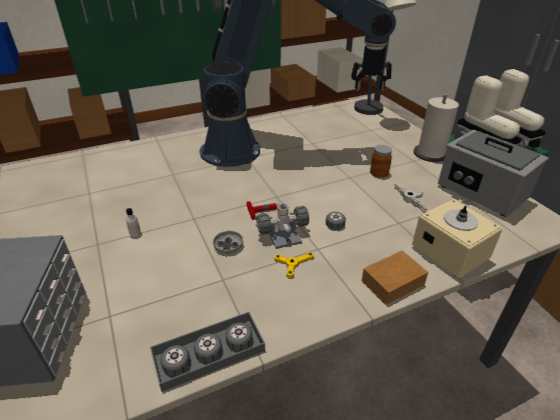

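```bash
cat > h.py <<'E'
import numpy as np
def w(d,u,v,z):
    T=d["camera_from_world"];R=T[:3,:3];o=-R.T@T[:3,3]
    k=R.T@np.array([(u-d["cx"])/d["fx"],(v-d["cy"])/d["fy"],1]);return o+k*(z-o[2])/k[2]
def cloud(d):
    T=d["camera_from_world"];z=d["depth"];v,u=np.mgrid[:420,:560]
    p=np.stack([(u-d["cx"])/d["fx"]*z,(v-d["cy"])/d["fy"]*z,z],-1)
    return (p-T[:3,3])@T[:3,:3]
E
python3 - <<'E'
import cv2,numpy as np
from h import *
d=np.load("top0.npz"); im=d["pixels"][160:270,210:360,::-1]
cv2.imwrite("pics/c1.png",cv2.resize(im,None,fx=5.3,fy=5.3,interpolation=cv2.INTER_CUBIC))
P=cloud(d)[170:235,235:315].reshape(-1,3)
for lo,hi in((.075,.09),(.09,.125)):
    s=P[(P[:,2]>lo)&(P[:,2]<hi)];print(lo,len(s),s.mean(0),s.min(0),s.max(0))
print(w(d,279,203,.055))
E
```

```text
0.075 296 [ 0.56424398 -0.02464303  0.0826224 ] [ 0.52878287 -0.09994168  0.0750077 ] [0.59882494 0.05090212 0.08999572]
0.09 110 [ 0.56545463 -0.02272422  0.10413086] [ 0.54832708 -0.09335828  0.09039326] [0.58326187 0.0445135  0.12104197]
[ 0.56659695 -0.02667656  0.055     ]
```

View pics/c1.png

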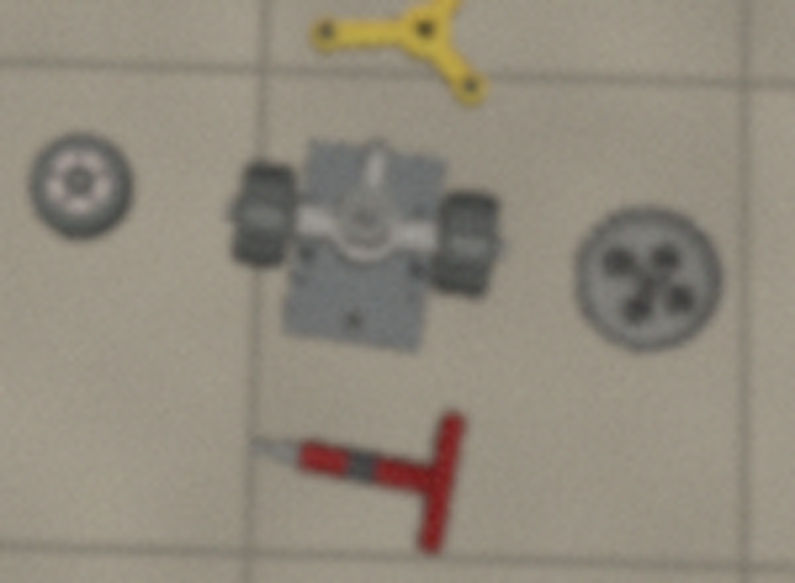

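```bash
cat >> h.py <<'E'
from scipy.spatial.transform import Rotation as Ro
def quat(psi,s=1):  # tool y along s*truck x, z down
    ty=s*np.array([np.cos(psi),np.sin(psi),0]);tz=np.array([0,0,-1.]);tx=np.cross(ty,tz)
    return Ro.from_matrix(np.stack([tx,ty,tz],1)).as_quat()
E
python3 - <<'E'
import cv2,numpy as np
from h import *
from cell import r,optics
d=np.load("top0.npz")
g=lambda a,b,z:w(d,210+a/5.3-.4,160+b/5.3-.4,z)
L,R,N,C=g(264,214,.055),g(467,243,.055),g(376,145,.057),g(368,218,.1)
ax=L-R;psi=np.arctan2(-ax[0],ax[1]);M=(L+R)/2
print("L",L,"R",R,"span",np.linalg.norm(ax),"psi",psi,"nose",N-M,"C",C,"M",M)
best=[]
for s in(1,-1):
    q=r.inverse_kinematics([M[0],M[1],.25],quat(psi,s));print(s,q)
    if q is not None: best.append((np.abs(np.array(q)-r.current_q()).max(),s))
s=min(best)[1]
r.move_to([M[0],M[1],.28],quat(psi,s))
p,qq=r.current_tool_pos(),r.current_ee_rot()
d=optics.get_image("wrist");T=np.eye(4);T[:3,:3]=Ro.from_quat(qq).as_matrix();T[:3,3]=p
d["camera_from_world"]=np.linalg.inv(T@d["mount"]);np.savez("w1.npz",**d)
cv2.imwrite("pics/w1.png",d["pixels"][:,:,::-1]);print(s,p,r.current_t(),r.current_contact_force())
E
```

```text
L [0.57451238 0.03476465 0.055     ] R [ 0.5604412  -0.08524527  0.055     ] span 0.12083203000498724 psi -0.11671721884764866 nose [ 0.0501022  -0.00500092  0.002     ] C [ 0.56470228 -0.02587284  0.1       ] M [ 0.56747679 -0.02524031  0.055     ]
1 [-1.26401296e-01  3.86721212e-01  1.60781898e+00 -4.44089210e-16
  1.14705247e+00 -9.68407699e-03]
-1 None
1 [ 0.56746909 -0.02446809  0.27999027] 2.4917 [-0.19450039  0.32241925  0.60827978]
```

View pics/w1.png

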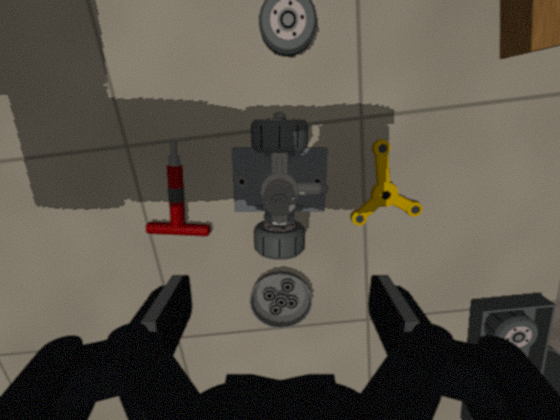

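The wrist view shows the truck with its left wheel at (279,136), right wheel at (279,239), washer and nut near (279,194) and nose to the right at (325,188). The surroundings are clear at the height I'll work at.

```bash
python3 - <<'E'
from h import *
d=np.load("w1.npz")
L,R=w(d,279,136,.06),w(d,279,239,.06);print(L,R,(L+R)/2,np.linalg.norm(L-R),w(d,279,198,.112))
P=cloud(d)[100:270,220:340].reshape(-1,3)
M=np.array([.5675,-.0252]);psi=-.1167
c,s=np.cos(psi),np.sin(psi);q=(P[:,:2]-M)@np.array([[c,-s],[s,c]])
for nm,m in(("Lw",(q[:,1]>.038)&(P[:,2]>.07)),("Rw",(q[:,1]<-.038)&(P[:,2]>.07)),("cush",(abs(q[:,1])<.03)&(P[:,2]>.095)&(P[:,2]<.108)),("bolt",(abs(q[:,1])<.03)&(P[:,2]>.11))):
    a=np.c_[q,P[:,2]][m];print(nm,m.sum(),np.percentile(a,[3,50,97],axis=0).round(4).tolist())
E
```

```text
[0.57313842 0.03190651 0.06      ] [ 0.55939613 -0.08677425  0.06      ] [ 0.56626727 -0.02743387  0.06      ] 0.11947373398783173 [ 0.56693457 -0.02240979  0.112     ]
Lw 1774 [[-0.0264, 0.044, 0.0718], [-0.0005, 0.0601, 0.0834], [0.0236, 0.0814, 0.4016]]
Rw 1319 [[-0.0261, -0.0749, 0.0713], [-0.0009, -0.0575, 0.0829], [0.0234, -0.0451, 0.0876]]
cush 673 [[-0.0158, -0.0157, 0.0979], [-0.0009, 0.0019, 0.105], [0.0133, 0.0141, 0.1064]]
bolt 203 [[-0.0077, -0.008, 0.1117], [-0.0009, -0.0002, 0.1141], [0.0058, 0.0059, 0.1187]]
```

```bash
cat >> h.py <<'E'
M=np.array([.5665,-.025]);PSI=-.1167
def tp(x,y,z):
    c,s=np.cos(PSI),np.sin(PSI);return [M[0]+c*x-s*y,M[1]+s*x+c*y,z]
E
python3 - <<'E'
from h import *
from cell import r
r.set_gripper(0.0,20)
r.move_to(tp(-.008,.06,.125),quat(PSI)); r.move_linear(tp(-.008,.06,.113))
r.sleep(.2); f0=np.mean([r.current_contact_force() for _ in range(5)],0)
print(r.current_t(),r.current_opening(),r.current_tool_pos(),f0)
for z in np.arange(.112,.1039,-.0005):
    r.move_linear(tp(-.008,.06,z),vel=.02); r.sleep(.05)
    f=np.array(r.current_contact_force())-f0; print(round(z,4),r.current_tool_pos()[2].round(5),f.round(2),round(r.current_t(),2))
    if f[2]>1.2: break
E
```

```text
4.4167 0.0009725448784698988 [0.56596216 0.03533087 0.11387113] [ 0.10837985  0.05966791 -0.06500453]
0.112 0.11204 [-0.28 -0.48  0.99] 4.72
0.1115 0.11145 [-0.52  1.13 -0.56] 5.02
0.111 0.11095 [-0.57 -0.18  0.66] 5.32
0.1105 0.11049 [-0.1   0.37  0.27] 5.62
0.11 0.10998 [0.66 0.26 0.2 ] 5.92
0.1095 0.10948 [ 0.54  0.55 -0.03] 6.22
0.109 0.10896 [-0.76  0.63  0.56] 6.52
0.1085 0.1085 [-0.56  1.35  0.23] 6.82
0.108 0.10801 [-1.11 -0.58  0.89] 7.12
0.1075 0.10781 [-0.45  0.04  5.19] 7.42
```

```bash
python3 - <<'E'
from h import *
from cell import r,optics
import cv2
r.move_linear(tp(.055,.06,.1077),vel=.3)
print(r.current_t(),r.current_tool_pos(),r.current_contact_force())
I=[optics.get_image("wrist")["pixels"] for _ in range(3)]
r.sleep(1); I.append(optics.get_image("wrist")["pixels"]);I.append(optics.get_image("wrist")["pixels"])
np.save("I.npy",I)
for a,b in((0,1),(1,2),(3,4)):
    D=np.abs(I[a].astype(int)-I[b]).max(2); v,u=np.where(D>25); print(len(v),(np.median(u),np.median(v),u.std(),v.std()) if len(v) else "")
cv2.imwrite("pics/w2.png",np.hstack([I[0],I[1]])[::1,::1][:, :, ::-1][:420,:800])
print(r.current_t())
E
```

```text
7.775 [0.62823733 0.02804461 0.10695838] [0.06205689 0.12374867 0.51265298]
5134 (np.float64(208.0), np.float64(230.0), np.float64(116.03290405905182), np.float64(130.29069918805794))
1773 (np.float64(203.0), np.float64(275.0), np.float64(107.09631979227508), np.float64(119.56608346486092))
748 (np.float64(236.0), np.float64(359.0), np.float64(103.99160084138832), np.float64(65.12174951801958))
9.025
```

View pics/w2.png

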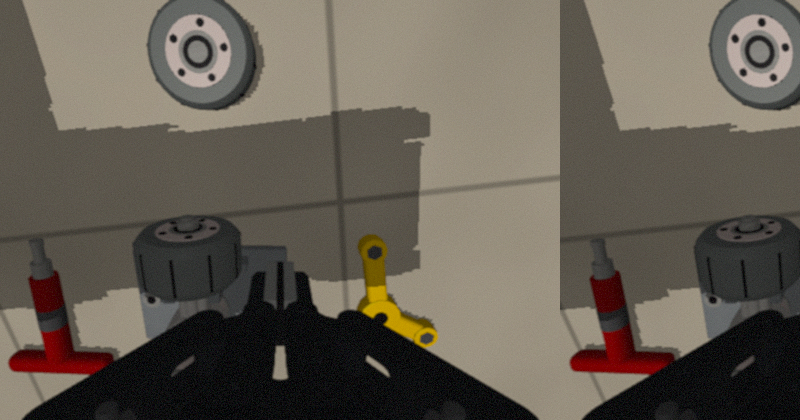

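The left wheel shows tread grooves at (135–240, 245–300), which I can use to see whether it's turning. I'll measure the groove shift between frames.

```bash
python3 - <<'E'
import numpy as np
I=np.load("I.npy").astype(float)
for k in range(5):
    p=I[k,262:285,130:246].mean((0,2)); 
    m=[i+130 for i in range(3,113) if p[i]==p[i-3:i+4].min() and p[i]<p[i-3:i+4].max()-8]
    print(k,m)
E
```

```text
0 [142, 172, 210, 236]
1 [139, 150, 183, 220, 240]
2 [140, 157, 193, 228]
3 [141]
4 [140, 231]
```

```bash
cat > brush.py <<'E'
from h import *
from cell import r,optics
def brush(y,z=.1075,v=.4):
    r.move_linear(tp(-.06,y,z+.02),vel=.4); r.move_linear(tp(-.06,y,z),vel=.1)
    r.move_linear(tp(.055,y,z),vel=v)
def watch(name,n=12):
    I=[];t=[]
    for _ in range(n): t.append(r.current_t()); I.append(optics.get_image("wrist")["pixels"])
    np.save(name,I)
    for k,i in enumerate(I):
        p=i[262:285,130:246].astype(float).mean((0,2)); b=np.convolve(np.pad(p,12,mode='edge'),np.ones(25)/25,'valid')
        e=p-b; m=[j+130 for j in range(10,106) if e[j]==e[j-6:j+7].min() and e[j]<-4]
        print(round(t[k],2),m)
E
python3 - <<'E'
from brush import *
r.move_linear(tp(.055,.06,.1275),vel=.3)
brush(.06); print(r.current_t(),r.current_tool_pos(),r.current_contact_force()); watch("L2.npy")
E
```

```text
10.525 [0.62867914 0.0279868  0.10726431] [-0.51214775  0.17399808  0.01939469]
10.53 [162, 200, 231]
10.57 [140, 159, 196, 230]
10.62 [140, 155, 191, 226]
10.68 [141, 151, 183, 220]
10.72 [146, 175, 213]
10.78 [142, 165, 203, 234]
10.82 [140, 157, 192, 227]
10.88 [140, 148, 180, 217]
10.93 [142, 168, 206, 235]
10.97 [156, 192, 226]
11.03 [146, 177, 214]
11.07 [141, 162, 199, 231]
```

```bash
python3 - <<'E'
from brush import *
r.move_linear(tp(.055,.06,.15),vel=.4); r.move_linear(tp(-.06,-.06,.15),vel=.4)
brush(-.06); print(r.current_t(),r.current_tool_pos(),r.current_contact_force()); watch("R1.npy")
import cv2; cv2.imwrite("pics/r1.png",np.load("R1.npy")[-1][:,:,::-1])
E
```

```text
13.0 [ 0.61464868 -0.09093796  0.10772453] [-1.36231516 -0.63375785 -0.72103732]
13.0 [140, 171, 209, 234]
13.05 [140, 168, 207, 234]
13.1 [163, 201, 232]
13.15 [140, 157, 195, 228]
13.2 [151, 186, 222, 235]
13.25 [144, 176, 214]
13.3 [140, 166, 204, 233]
13.35 [156, 193, 226]
13.4 [180, 217]
13.45 [166, 205, 233]
13.5 [153, 190, 224]
13.55 [142, 174, 212]
```

View pics/r1.png

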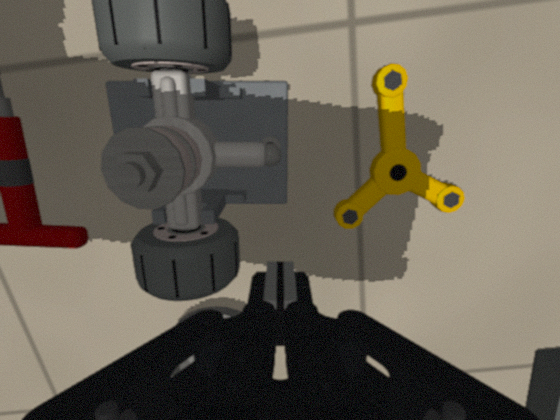

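The picture shows the truck level and seated, with the cushion stack at (150,165) and the right wheel's grooves at (135–240, 225–295). Both wheels are running at about 12 rad/s and slowing down, so I'll grasp next.

```bash
python3 - <<'E'
from brush import *
import cv2
r.move_linear(tp(.055,-.06,.17),vel=.4); r.move_linear(tp(0,0,.17),vel=.3)
r.set_gripper(1.0); r.move_linear(tp(0,0,.089),vel=.12); r.sleep(.5)
print(r.current_t(),r.current_tool_pos(),r.current_contact_force())
r.set_gripper(0.0,60); r.sleep(.4)
print(r.current_t(),"open mm",r.current_opening()*85,r.current_finger_force(),r.current_contact_force())
r.move_linear(tp(0,0,.119),vel=.05); r.sleep(.3)
print(r.current_t(),r.current_opening()*85,r.current_finger_force(),r.current_contact_force(),r.current_torque())
cv2.imwrite("pics/s2.png",cv2.resize(optics.get_image("scene")["pixels"][160:280,200:360,::-1],None,fx=4.5,fy=4.5,interpolation=cv2.INTER_CUBIC))
E
```

```text
16.4417 [ 0.56653686 -0.02501191  0.08910286] [ 0.4645834  -0.27005033  0.37586338]
17.3833 open mm 30.10504302114848 59.475356340408325 [-3.16683613 -0.09393007  5.43205651]
18.4333 30.41115637145362 59.6585476398468 [ 0.76777333  0.29108797 -3.93059067] [ 0.0128207   0.05526679 -0.00879723]
```

View pics/s2.png

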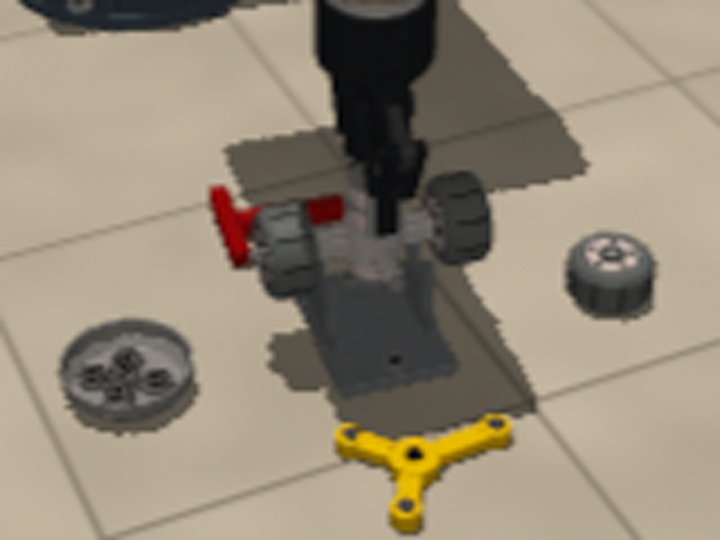

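The truck is clear of the stand at the first lift, carrying its full weight of about 4 N, with both wheels at about the same height ((285,250) and (460,218) along the axle line). I'll finish the lift and check that it's level.

```bash
python3 - <<'E'
from brush import *
import cv2
r.move_linear(tp(0,0,.189),vel=.06); r.sleep(2.5)
print(r.current_t(),r.current_tool_pos(),r.current_opening()*85,r.current_finger_force(),r.current_contact_force(),r.current_torque())
cv2.imwrite("pics/s3.png",cv2.resize(optics.get_image("scene")["pixels"][130:250,200:360,::-1],None,fx=4.5,fy=4.5,interpolation=cv2.INTER_CUBIC))
d=optics.get_image("top");np.savez("top3.npz",**d)
P=cloud(d)[150:235,225:325].reshape(-1,3);c,s=np.cos(PSI),np.sin(PSI);q=(P[:,:2]-M)@np.array([[c,-s],[s,c]])
for sg in(1,-1):
    m=(sg*q[:,1]>.046)&(sg*q[:,1]<.074)&(P[:,2]>.14)&(P[:,2]<.22)&(abs(q[:,0])<.04);a=np.c_[q,P[:,2]][m];print(len(a),np.percentile(a,[3,50,95],axis=0).round(4).tolist())
E
```

```text
22.3 [ 0.56651291 -0.02502534  0.18901404] 30.547276743317752 59.6617716550827 [-0.17299058 -0.37987576 -4.58568291] [-0.03371899  0.01614516  0.01145849]Traceback (most recent call last):
  File "<stdin>", line 9, in <module>
    return _quantile_unchecked(
        a, q, axis, out, overwrite_input, method, keepdims, weights)
    return _ureduce(a,
                    func=_quantile_ureduce_func,
    ...<5 lines>...
                    overwrite_input=overwrite_input,
                    method=method)
    r = func(a, **kwargs)
    result = _quantile(arr,
                       quantiles=q,
    ...<2 lines>...
                       out=out,
                       weights=wgt)
    slices_having_nans = np.isnan(arr[-1, ...])
                                  ~~~^^^^^^^^^
IndexError: index -1 is out of bounds for axis 0 with size 0
```

View pics/s3.png

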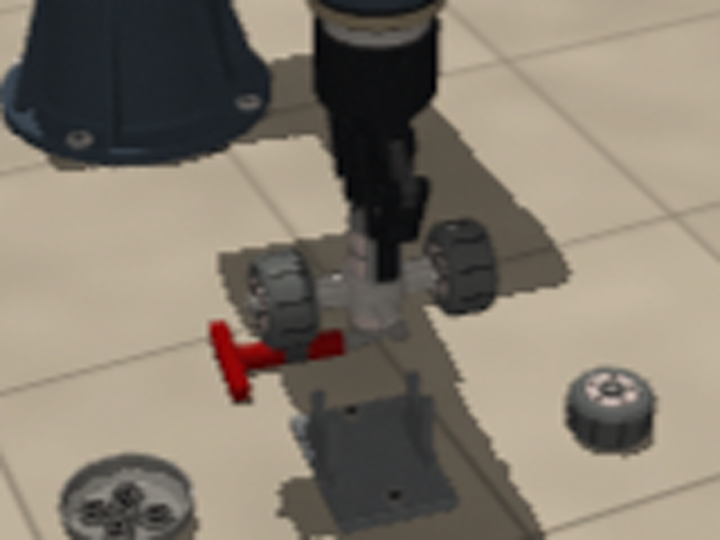

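The truck hangs above the empty stand with wheels at (282,298) and (462,266), and the bystanders haven't moved. One quick numeric check on the tilt, then I'll hand in.

```bash
python3 - <<'E'
from brush import *
d=optics.get_image("scene")
P=cloud(d)[130:250,200:360].reshape(-1,3);c,s=np.cos(PSI),np.sin(PSI);q=(P[:,:2]-M)@np.array([[c,-s],[s,c]])
z=[]
for sg in(1,-1):
    m=(sg*q[:,1]>.048)&(sg*q[:,1]<.072)&(P[:,2]>.1)&(P[:,2]<.2)&(abs(q[:,0])<.045);a=P[m];z.append(np.percentile(a[:,2],[3,50,97]));print(len(a),z[-1].round(4))
print("roll",(z[0]-z[1])/.12,r.current_t())
if np.all(abs(z[0]-z[1])[1:]/.12<.11): print(r.hand_in())
E
```

```text
160 [0.1382 0.1729 0.1864]
174 [0.1384 0.1729 0.1862]
roll [-1.65142473e-03  4.83464620e-05  2.29187470e-03] 22.45
the job is handed in; nothing more can be done
None
```

I spun both wheels freely in the stand (at about 12 rad/s, judged from the tread grooves), then lifted the truck 10 cm by its cushions, held it still and level above the stand, and handed the job in at about 22 s with no bystander touched; the judge's verdict was not shown.

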